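# Open the rack feeder's lane and hold its sprung follower back past the pawl

### The arm

A 6-joint arm with a two-finger parallel gripper is mounted at the origin on the work surface. World frame = base frame: x ahead of the robot, y to its left, z up, the work surface at z = 0. Lengths are in mm, angles in rad, forces in N, time in s.
With the tool pointing down it reaches from about 250 to 775 mm from the base axis. Payload 8.9 kg.
Tool frame: the origin (TCP) lies at the very end of the fingers, on their centre line; the grasp point (between the pads) lies 19 mm behind it (arm.grasp_offset is the y of the grasp point in the tool frame, in mm); y points along the fingers, z is the direction in which the jaws open and shut, and the axes are right-handed (so a half turn about y gives the same grasp; the last joint's range is limited). The gripper opens to 85 mm and grips with 20 to 120 N. Pads are 22 mm wide; open, the fingers measure 114 mm over their backs; the gripper's body (76 mm by 85 mm) begins 54 mm behind the grasp point. The pads swing forward as they close: fully open they stand 13 mm farther back than shut.
Start: joints at [-1.322, 0.291, -0.153, 1.127, 0, 1.431], TCP at [198.532, -486.013, 231.305] pointing down, gripper open.
Joint ranges: [-2.52, 2.52], [-0.91, 1.74], [-1.3, 1.37], [-1.96, 2.02], [-1.52, 1.47], [-3.14, 3.14]. Speed limits (rad/s): [2.22, 2.22, 2.79, 3.14, 3.14, 3.14].

### API

Orientations are given as a rotation vector (axis times angle).
In Python, from workcell import arm, viewer gives the robot as it stands. The module is installed in compiled form; this text tells all that it offers.
- The arm moves only by the shell command python3 -m crank 'ROWS' [OPENING] [FORCE]. ROWS is JSON, a list of rows, each a list of 2 entries, a list of its own where there are three numbers: the shift along the tool's x, y, z in m, then the turn about the tool's y in rad. In form: [[[tx, ty, tz], spin], ...]. A call has 1 to 20 rows; each row is the pose to reach, as a shift and turn from the pose measured when the call began, along the tool's axes at that moment; what a row does not reach only later rows make up. A row lasts 1/12 s, in which the tool goes at most 41.7 mm and 7.16 degrees, less where a joint would pass 70% of its speed; a pose out of reach is approached as far as the arm can. A call with a gripper value outside its range is refused whole. OPENING is the closure in counts, from 0 (fully open) to 255 (shut), set as the call begins (- or left out, the last holds). The fingers move at their own pace and stop on an object; FORCE is the grip in N (left out, the last holds). Time passes only in rows, so rows that repeat a pose let the fingers close. It gives the time, the measured TCP pose, the force and the opening at its end, in the units of the state.
- arm.read_state(): the state, without advancing time (a new reading comes with each control period).
- viewer.camera(name): name is "side" or "top"; returns a dict with "color" (480x640x3 uint8, red, green, blue), "fx", "fy", "cx", "cy" (pixels), "rvec" (rotation vector, rad) and "tvec" (3), from world to camera coordinates, as OpenCV has them. Camera axes: x right, y down, z forward; pixel columns grow to the right and rows downward; lengths in mm; the calibration is good to about 2 mm. A picture is of the moment at which its call begins. There is no depth.
- arm.finish_job(): hands the job in, once; it reports no verdict.
The state is a dict: "clock": time; "joint_pos": joint angles; "dq": joint speeds; "tau": joint torques, N m; "eef_pos": TCP position; "tcp_rot": TCP orientation; "contact_force": force on the tool from outside, world axes, zero at the start; "wrist_torque": the same for the moment, N m; "gripper_width": opening from 0.0 (shut) to 1.0 (fully open).
Only numpy, scipy, OpenCV 4.12 (cv2) and the standard library are available. Lean on these libraries where they do the work, as an engineer would, in place of code of your own. Each camera call takes 0.05 s, during which the arm holds its last target. There are 200 camera calls.

### The job

Get the sample-rack feeder ready for loading: first turn its handwheel clockwise until the pointer stands at the upright mark post, which widens the lane. Then, with the gripper's fingers, push the sprung white follower back until the pawl at its side clicks in, and a little further (at least 5 mm past the click, as far as its end of travel if you like), and finish while still holding it there against its spring, so that the fingers and not the pawl carry it. Leave the wheel as set and everything else on the bench where it stands.

Things in the scene. Friction and masses are not known exactly. Their poses are not given: they have to be found in the camera images.
- feeder: Sample-rack feeder, fixed on the bench: aluminium base plate 300 mm (its x) by 330 mm (its y, -155 to +175) by 12 mm thick. Origin at the underside, on the bench, z up. The lane with the sprung follower runs along x at y = +75 mm; the handwheel is at x = -20, y = -85 mm; the pawl is on the outer side at y = +130 to +165, x = -60 to +10 mm, top 60 mm above the bench.
- lane (a point): Middle of the lane's floor, 12 mm above the bench; axes as the feeder. Two steel guide walls run along the lane: a fixed one 40 mm to its +y side, top 34 mm above the bench, and a moving one that starts about 41 to 48 mm to its -y side, top 40 mm above the bench, and goes outward (-y) 13 mm per rad of wheel. An end stop 34 mm high stands at +93 mm in x.
- wheel_grip (a point): Point on the handwheel's upright axis at half height of its grip bar, 59 mm above the bench. The wheel is a grey flat disc 96 mm across, top face 44 mm above the bench, with a black grip bar across its middle: 76 mm long, 14 mm wide, 30 mm high (top at 74 mm). A small steel pointer sticks out 7 mm over the rim in line with one end of the bar.
- mark (a point): Top of the upright mark post, a small dark post 12 x 8 mm on the feeder's base plate close beside the wheel's rim, top 44 mm above the bench, 66 mm from the wheel's axis in the feeder's +x direction.
- wheel (a joint): Handwheel angle in rad, growing clockwise seen from above. At 2.6 the pointer stands exactly at the mark post (the bar then lies along the feeder's x); at value q the pointer lies 2.6 - q rad counter-clockwise (from above) from the feeder's x axis. Starts between 0 and 0.5; turns from -0.05 to 3.4; 0.12 N m of friction; stays where it is left.
- push_face (a point): Point on the centre line of the front face of the follower's upright push plate, 61 mm above the bench. The plate is 50 mm wide, 10 mm thick and reaches from 16 to 86 mm above the bench. The point's x axis is the direction in which the follower is pushed back (away from the robot, the feeder's +x). In front of the plate the lane is empty, its floor 12 mm above the bench.
- block_top (a point): Centre of the top of the follower's white block behind the push plate, 36 mm long, 50 mm wide, top 50 mm above the bench. It moves with the plate.
- follower (a joint): Travel of the follower in m: 0 at rest (forward), growing as it is pushed back, end of travel 0.078. A spring pushes it forward with about 6 N at 0 and 11 N at the end. At about 0.058 its side pin passes the tip of the pawl, which snaps in behind it (the click). If let go after that it comes to rest against the pawl at about 0.058; short of it, it springs back to 0.
- pawl (a joint): Angle of the steel pawl, a 61 mm bar on the feeder's outer side, in rad: 0 dropped in, growing to about 0.15 as the follower's pin lifts it and falling back to 0 at the click. Need not be touched.
- tube_rack: Bystander: blue rack of tubes, 200 x 55 x 95 mm, standing on the bench beside the wheel. Origin at the centre of its underside.
- tip_box: Bystander: grey box of pipette tips, 120 x 80 x 54 mm, on the bench on the pawl's side. Origin at the centre of its underside.
- beaker: Bystander: glass beaker, 66 mm across, 90 mm high, on the bench on the pawl's side. Origin at the centre of its underside.
- counter_block: Bystander: aluminium block 50 x 35 x 30 mm on the bench on the pawl's side. Origin at the centre of its underside.
- vial: Bystander: small jar 26 mm across, 45 mm high, standing on the feeder's base plate in front of the wheel, about 107 mm from its axis. Origin at the centre of its underside.
- reagent_jar: Bystander: jar 44 mm across, 55 mm high, standing on the feeder's base plate behind the wheel, about 137 mm from its axis. Origin at the centre of its underside.

How it is judged (in metres and radians):
On the way, in this order (a step that is already met when the one before it is completed fails the run):
1. the wheel's pointer is at the mark while the follower is still forward (value of joint wheel between 2.45 and 2.75 rad and value of joint follower below 0.03 m), for 0.2 s.
2. the fingers push the follower back past the pawl's click, and the pawl has dropped in (value of joint follower above 0.061 m and contact force between the fingers and follower above 3 N and value of joint pawl below 0.04 rad), for 0.2 s.
At the end, for the whole second after the job is handed in: The handwheel stands within 0.15 rad of the mark (2.45 to 2.75); the follower is held still by the fingers (more than 3 N) at more than 0.061 m of travel, beyond the pawl, which has dropped in (all of step 2 and value of joint wheel between 2.45 and 2.75 rad and velocity of joint follower between -0.02 and 0.02 m/s); the arm keeps its last pose, push and grip.
It fails at once if a bystander is moved more than 30 mm or tipped over (distance of any of tube_rack, tip_box, vial, reagent_jar, beaker, counter_block from where it was at the start of the episode above 0.03 m or angle between any of tube_rack, tip_box, vial, reagent_jar, beaker, counter_block's own z axis and vertical above 0.6 rad).
It also fails if it takes over 53 s, if anything falls off the work surface, if the arm or the gripper's body presses on something with over 40 N, if the wrist force passes 120 N, or if a joint passes its speed limit or range.

## Working session

There is one attempt and no reset: what is moved stays moved. The work goes in short steps, Python scripts to look and compute and a shell command to move; the robot and the scene stay as the last step left them, time stands still between calls to the robot, and variables do not carry over. Pictures are saved under pics/ and viewed, about 8 in all and at most 12, crops included, and the job is handed in when it is done.

```bash
mkdir -p pics
python3 - <<'E'
from workcell import arm, viewer
import cv2,numpy as np
for n in("top","side"):
    c=viewer.camera(n); cv2.imwrite(f"pics/{n}0.png",c["color"][:,:,::-1])
    R=cv2.Rodrigues(np.array(c["rvec"],float))[0]; print(n,c["fx"],c["cx"],c["cy"],(-R.T@np.array(c["tvec"]).ravel()).round(),R.round(2).tolist())
s=arm.read_state();print(s, arm.grasp_offset)
E
```

```text
top 526.2621540341918 314.27281755938924 246.4543313321297 [ 426.   50. 1154.] [[-0.02, -1.0, -0.01], [-0.99, 0.03, -0.14], [0.14, 0.01, -0.99]]
side 476.6500436194951 324.33669649103905 235.5248856889709 [162. 467. 555.] [[-0.71, -0.7, 0.02], [-0.46, 0.44, -0.77], [0.53, -0.56, -0.64]]
{'clock': 0.1, 'joint_pos': array([-1.32231389e+00,  2.91225226e-01, -1.54068546e-01,  1.12668326e+00,
        1.42601201e-05,  1.43151927e+00]), 'dq': array([-0.00091209, -0.00066532,  0.00143796,  0.00086834,  0.00023955,
        0.00057966]), 'tau': array([-1.00571167e-04, -5.37977493e+01,  3.31919575e+01,  9.31918243e-03,
       -2.69367411e-04,  9.27633010e-06]), 'eef_pos': array([ 198.43124092, -485.62826415,  230.78245558]), 'tcp_rot': array([-0.3944957 ,  2.0101312 , -2.00771597]), 'contact_force': array([ 0.20030976, -0.39148199,  0.31972722]), 'wrist_torque': array([-0.00949249,  0.05155733, -0.03085857]), 'gripper_width': 0.9984413721436518} -18.700000000000003
```

View pics/top0.png

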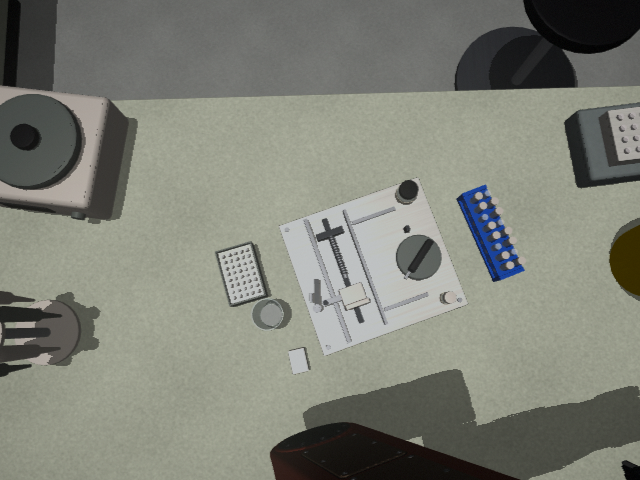

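View pics/side0.png

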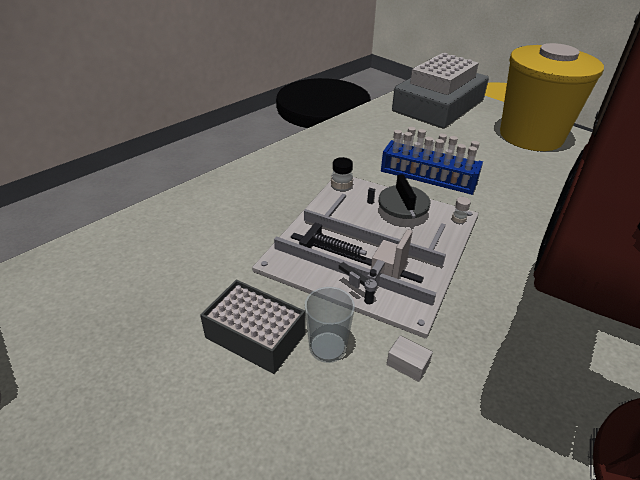

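The top view shows the feeder plate with corners near (279,226), (417,178), (467,303) and (325,355). The wheel is near (419,257), the mark post near (407,229) and the follower near (354,296). The vial is in front of the wheel and the blue rack is to its right. Next I measure these.

```bash
cat > h.py <<'E'
import cv2,numpy as np
from workcell import arm,viewer
class Cam:
    def __init__(s,n):
        c=viewer.camera(n); s.c=c; s.im=c["color"]
        s.R=cv2.Rodrigues(np.array(c["rvec"],float))[0]; s.t=np.array(c["tvec"],float).ravel()
        s.K=np.array([[c["fx"],0,c["cx"]],[0,c["fy"],c["cy"]],[0,0,1]]); s.o=-s.R.T@s.t
    def ray(s,u,v,z):
        d=s.R.T@np.linalg.solve(s.K,[u,v,1.]); return s.o+d*(z-s.o[2])/d[2]
    def proj(s,p):
        q=s.K@(s.R@np.asarray(p,float)+s.t); return q[:2]/q[2]
E
python3 - <<'E'
from h import *
c=Cam("top"); im=c.im
g=cv2.cvtColor(im,cv2.COLOR_RGB2GRAY); hsv=cv2.cvtColor(im,cv2.COLOR_RGB2HSV)
# plate: bright low-sat
m=((g>150)&(hsv[:,:,1]<25)).astype(np.uint8); m[:, :270]=0; m[:170]=0;m[360:]=0;m[:,480:]=0
m=cv2.morphologyEx(m,cv2.MORPH_OPEN,np.ones((3,3)))
cs=cv2.findContours(m,0,2)[0]; k=np.vstack([x for x in cs if cv2.contourArea(x)>100 and x[:,0,0].min()>275])
k=k[~((k[:,0,1]>340)&(k[:,0,0]<318))]
b=cv2.boxPoints(cv2.minAreaRect(k)); P=np.array([c.ray(*q,12) for q in b]); print("plate",b.round(1).tolist(),P.round(1).tolist(),np.linalg.norm(P-np.roll(P,-1,0),axis=1).round(1))
# wheel disc
m=((g<140)).astype(np.uint8); w=np.zeros_like(m); w[225:290,388:450]=m[225:290,388:450]
w=cv2.morphologyEx(w,cv2.MORPH_OPEN,np.ones((7,7)))
q=max(cv2.findContours(w,0,2)[0],key=cv2.contourArea); e=cv2.fitEllipse(q); print("disc",e,c.ray(*e[0],44))
d=((g<60)).astype(np.uint8); w=np.zeros_like(d); w[230:285,395:445]=d[230:285,395:445]
q=max(cv2.findContours(w,0,2)[0],key=cv2.contourArea); r=cv2.minAreaRect(q); b=cv2.boxPoints(r); print("bar",r,[c.ray(*x,74).round(1).tolist() for x in b])
w=np.zeros_like(d); w[222:236,400:414]=d[222:236,400:414]
M=cv2.moments(w,True); print("post",M["m10"]/M["m00"],M["m01"]/M["m00"],c.ray(M["m10"]/M["m00"],M["m01"]/M["m00"],40))
cv2.imwrite("pics/z.png",cv2.resize(im[165:365,265:530,::-1],None,fx=3,fy=3,interpolation=cv2.INTER_CUBIC))
E
```

```text
plate [[276.29998779296875, 225.60000610351562], [420.79998779296875, 173.5], [467.70001220703125, 303.79998779296875], [323.20001220703125, 355.79998779296875]] [[639.6, 143.8, 12.0], [748.9, -180.7, 12.0], [457.6, -265.9, 12.0], [355.1, 47.8, 12.0]] [342.4 303.6 330.1 300.2]
disc ((418.314208984375, 256.6446838378906), (43.973636627197266, 45.59690856933594), 119.0901107788086) [ 558.5490285  -159.27966869   44.        ]
bar ((420.076904296875, 255.38461303710938), (7.765802383422852, 37.71961212158203), 33.6900634765625) [[530.2, -127.8, 74.0], [594.3, -174.3, 74.0], [585.0, -187.2, 74.0], [521.0, -140.6, 74.0]]
post 405.5 229.61111111111111 [ 618.09043755 -135.70054263   40.        ]
```

View pics/z.png

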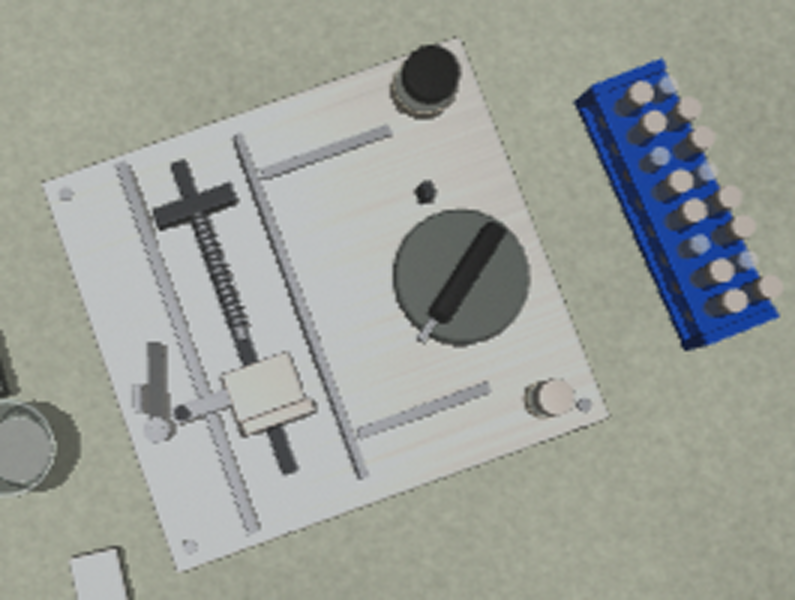

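The zoomed view shows the pointer at the front-left end of the bar, at about (423,335) in the crop. The follower is forward and the lane is clear. Next come the frame fit and the tool axes.

```bash
cat >> h.py <<'E'
from scipy.spatial.transform import Rotation as Rot
def tool():
    s=arm.read_state(); return np.array(s["eef_pos"]),Rot.from_rotvec(s["tcp_rot"]).as_matrix(),s
E
python3 - <<'E'
from h import *
c=Cam("top")
W=np.array([c.ray(265+u/3,165+v/3,12)[:2] for u,v in[(42,182),(462,38),(608,415),(180,572)]])
L=np.array([[150,175],[150,-155],[-150,-155],[-150,175.]])
a=L-L.mean(0);b=W-W.mean(0)
th=np.arctan2((a[:,0]*b[:,1]-a[:,1]*b[:,0]).sum(),(a*b).sum()); R=np.array([[np.cos(th),-np.sin(th)],[np.sin(th),np.cos(th)]])
o=W.mean(0)-R@L.mean(0)
print("yaw",np.degrees(th),"o",o,"res",(W-(L@R.T+o)).round(1).tolist())
f=lambda x,y:(R@[x,y]+o).round(1)
loc=lambda p:(R.T@(np.array(p[:2])-o)).round(1)
print("wheel",f(-20,-85),"mark",f(46,-85),"lane",f(0,75))
for n,p,z in[("plate top edge front L",(243,435),86),("front R",(317,408),86),("block back L",(222,375),50),("block back R",(288,353),50),("vial",(555,397),57),("rackNear",(577,103),95),("rackNear2",(688,350),95)]:
    q=c.ray(265+p[0]/3,165+p[1]/3,z); print(n,q.round(1),loc(q))
p,T,s=tool();print(p,"\n",T.round(3),s["joint_pos"].round(3))
E
```

```text
yaw 18.039709512359092 o [551.25269238 -74.5898725 ] res [[-0.5, -0.5], [-2.3, -0.6], [1.9, 2.5], [0.9, -1.4]]
wheel [ 558.6 -161.6] mark [ 621.3 -141.2] lane [528.   -3.3]
plate top edge front L [ 4.491e+02 -4.000e-01  8.600e+01] [-74.1 102.2]
front R [465.9 -50.7  86. ] [-73.7  49.1]
block back L [491.8  11.2  50. ] [-29.9  99.9]
block back R [506.  -35.4  50. ] [-30.9  51.3]
vial [ 470.5 -217.8   57. ] [-121.2 -111.2]
rackNear [ 668.8 -235.8   95. ] [  61.9 -189.7]
rackNear2 [ 498. -299.   95.] [-120.2 -196.9]
[ 198.4853117  -485.76423678  230.96009668] 
 [[-0.926 -0.     0.378]
 [-0.378  0.001 -0.926]
 [-0.    -1.    -0.001]] [-1.322  0.291 -0.154  1.127 -0.     1.432]
```

```bash
r='[[-0.4565,0.08,-0.166],-2.126]'; python3 -m crank '[[[-0.4565,0.08,-0.166],-2.126],[[-0.4565,0.08,-0.166],-2.126],[[-0.4565,0.08,-0.166],-2.126],[[-0.4565,0.08,-0.166],-2.126],[[-0.4565,0.08,-0.166],-2.126],[[-0.4565,0.08,-0.166],-2.126],[[-0.4565,0.08,-0.166],-2.126],[[-0.4565,0.08,-0.166],-2.126],[[-0.4565,0.08,-0.166],-2.126],[[-0.4565,0.08,-0.166],-2.126],[[-0.4565,0.08,-0.166],-2.126],[[-0.4565,0.08,-0.166],-2.126],[[-0.4565,0.08,-0.166],-2.126],[[-0.4565,0.08,-0.166],-2.126],[[-0.4565,0.08,-0.166],-2.126],[[-0.4565,0.08,-0.166],-2.126],[[-0.4565,0.08,-0.166],-2.126],[[-0.4565,0.08,-0.166],-2.126],[[-0.4565,0.08,-0.166],-2.126],[[-0.4565,0.08,-0.166],-2.126]]' 90 40
python3 - <<'E'
from h import *
p,T,s=tool();print(p,np.degrees(np.arctan2(T[1,2],T[0,2])),"\n",T.round(3),s["joint_pos"].round(3),s["gripper_width"])
for n in("side",):
    c=Cam(n); print(c.proj([558.3,-159.5,74]),c.proj(p)); cv2.imwrite("pics/s1.png",cv2.resize(c.im[90:330,260:560,::-1],None,fx=2.5,fy=2.5))
E
```

```text
clock: 1.87
eef_pos: [558.2, -159.4, 151.0]
tcp_rot: [-1.513, 0.495, -0.494]
contact_force: [0.0, -0.2, -0.1]
gripper_width: 0.65
[ 558.21540058 -159.39834591  151.03006501] 53.78970648912595 
 [[ 0.807 -0.     0.591]
 [-0.591  0.001  0.807]
 [-0.001 -1.     0.   ]] [-0.404  0.45  -0.134  0.988  0.001  0.228] 0.6502552034871695
[405.58644947 185.12826245] [411.50242748 147.63961315]
```

View pics/s1.png

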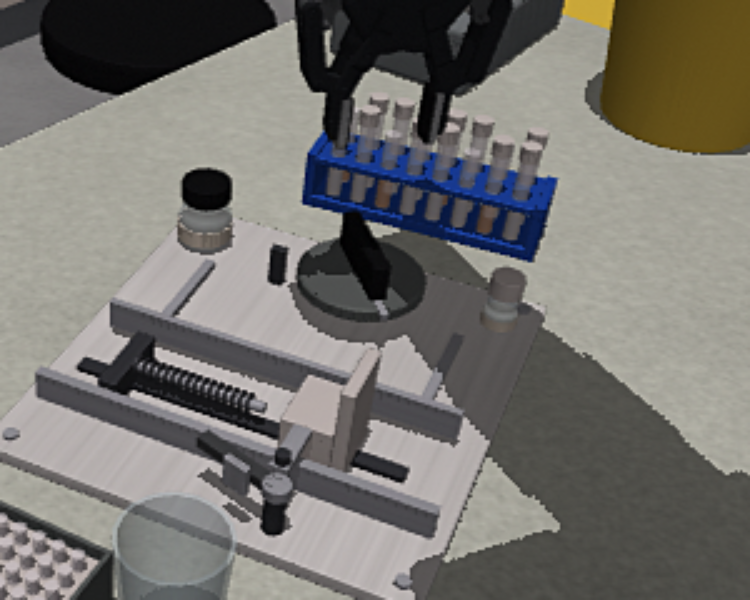

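The side view shows the open fingers above the bar, and the bar top at about (405,186) agrees with the predicted (405.6,185.1). I descend and grip.

```bash
python3 -m crank '[[[0,0.03,0],0],[[0,0.06,0],0],[[0,0.085,0],0],[[0,0.1,0],0],[[0,0.102,0],0],[[0,0.102,0],0],[[0,0.102,0],0]]' && python3 -m crank '[[[0,0,0],0],[[0,0,0],0],[[0,0,0],0],[[0,0,0],0],[[0,0,0],0],[[0,0,0],0],[[0,0,0],0],[[0,0,0],0]]' 255 60
```

```text
clock: 2.5
eef_pos: [558.8, -159.6, 50.0]
tcp_rot: [-1.513, 0.495, -0.496]
contact_force: [-0.5, 0.4, -0.0]
gripper_width: 0.645
clock: 3.17
eef_pos: [558.4, -161.3, 51.3]
tcp_rot: [-1.516, 0.495, -0.497]
contact_force: [-6.8, -5.8, 9.5]
gripper_width: 0.149
```

```bash
python3 -m crank '[[[0,0,0],0.1],[[0,0,0],0.2],[[0,0,0],0.3],[[0,0,0],0.4],[[0,0,0],0.5],[[0,0,0],0.6],[[0,0,0],0.7],[[0,0,0],0.8],[[0,0,0],0.9],[[0,0,0],1.0],[[0,0,0],1.1],[[0,0,0],1.1]]' && python3 -m crank '[[[0,0,0],0.1],[[0,0,0],0.2],[[0,0,0],0.3],[[0,0,0],0.4],[[0,0,0],0.5],[[0,0,0],0.6],[[0,0,0],0.7],[[0,0,0],0.8],[[0,0,0],0.9],[[0,0,0],1.0],[[0,0,0],1.09],[[0,0,0],1.09],[[0,0,0],1.09]]'
python3 - <<'E'
from h import *
p,T,s=tool();y=np.degrees(np.arctan2(T[1,2],T[0,2]));print(p,y,"bar",y+90,"q if no slip",2.6-np.radians(y+90-18.04),s["joint_pos"].round(3))
c=Cam("side"); cv2.imwrite("pics/s2.png",cv2.resize(c.im[90:330,260:560,::-1],None,fx=2.5,fy=2.5))
E
```

```text
clock: 4.17
eef_pos: [559.8, -160.8, 51.5]
tcp_rot: [-1.124, 1.329, -1.335]
contact_force: [6.4, 2.8, -7.7]
gripper_width: 0.15
clock: 5.25
eef_pos: [561.1, -161.8, 51.4]
tcp_rot: [-0.317, 2.047, -2.056]
contact_force: [6.3, -4.3, -9.5]
gripper_width: 0.147
[ 561.11894026 -161.77494605   51.43521203] -72.1717631994159 bar 17.828236800584094 q if no slip 2.603695965064365 [-4.050e-01  5.510e-01 -2.570e-01  7.570e-01 -1.000e-03  2.425e+00]
```

View pics/s2.png

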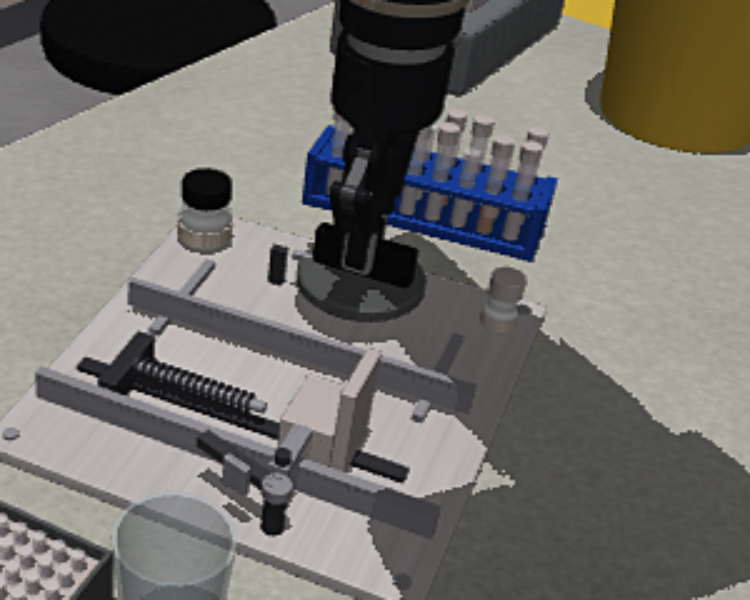

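The pointer (293,254 in the crop) now stands at the mark post (278,265), and the moving wall has gone outward. I open, rise and move over in front of the follower.

```bash
python3 -m crank '[[[0,0,0],0],[[0,0,0],0],[[0,0,0],0],[[0,0,0],0],[[0,-0.02,0],0],[[0,-0.05,0],0],[[0,-0.08,0],0],[[0,-0.1,0],0],[[0,-0.1,0],0]]' 90 40 && python3 -m crank '[[[0.025,0,-0.03],0],[[0.045,0,-0.06],0],[[0.065,0,-0.09],0],[[0.085,0,-0.12],0],[[0.1,0,-0.15],0],[[0.107,0,-0.161],0],[[0.107,0,-0.161],0],[[0.107,0,-0.161],0]]' 255 40
python3 - <<'E'
from h import *
p,T,s=tool();print(p,"\n",T.round(3),s["joint_pos"].round(3),s["gripper_width"])
th=np.radians(18.04);R=np.array([[np.cos(th),-np.sin(th)],[np.sin(th),np.cos(th)]]);print("local",R.T@(p[:2]-[551.25,-74.6]))
c=Cam("top"); cv2.imwrite("pics/t3.png",cv2.resize(c.im[165:365,265:530,::-1],None,fx=3,fy=3,interpolation=cv2.INTER_CUBIC))
E
```

```text
clock: 6.05
eef_pos: [563.0, -162.3, 156.2]
tcp_rot: [-0.311, 2.04, -2.057]
contact_force: [0.8, -0.1, 0.7]
gripper_width: 0.647
clock: 6.72
eef_pos: [412.3, -41.9, 154.0]
tcp_rot: [-0.311, 2.039, -2.057]
contact_force: [0.6, -0.6, 0.1]
gripper_width: -0.005
[412.27258525 -41.9356851  153.98084938] 
 [[-0.951  0.013  0.307]
 [-0.308 -0.007 -0.951]
 [-0.01  -1.     0.011]] [-0.276  0.138 -0.571  0.848 -0.003  2.553] -0.004865992222396976
local [-122.02984764   74.09720348]
```

View pics/t3.png

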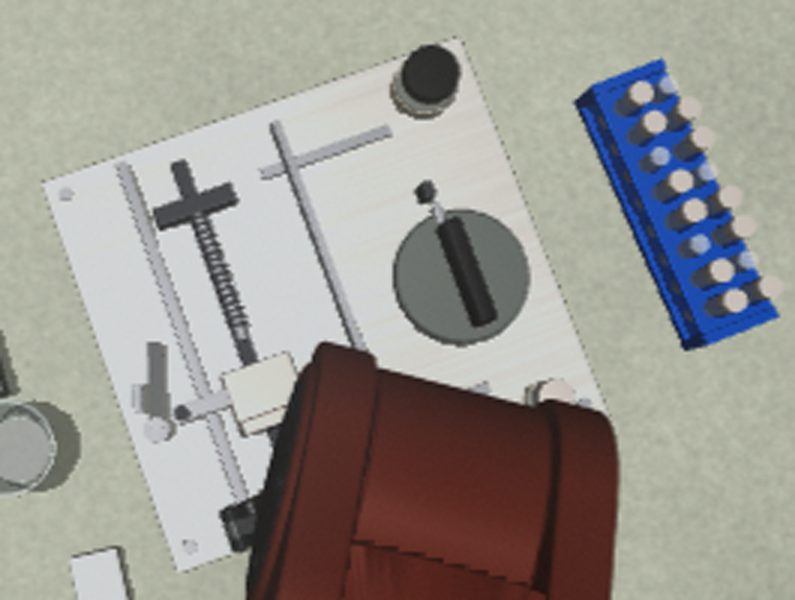

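The top view shows the pointer at (438,210) right at the post (425,190). The follower is still forward and its lane is clear. I check the bar angle numerically.

Run:
```python
from h import *
c=Cam("top"); g=cv2.cvtColor(c.im,cv2.COLOR_RGB2GRAY)
w=np.zeros_like(g); w[235:278,400:440]=(g<60)[235:278,400:440]
q=max(cv2.findContours(w,0,2)[0],key=cv2.contourArea); b=cv2.boxPoints(cv2.minAreaRect(q)); P=np.array([c.ray(*x,74)[:2] for x in b]); print(P.round(1).tolist())
for i in range(4):
    d=P[(i+1)%4]-P[i]; print(np.linalg.norm(d),np.degrees(np.arctan2(d[1],d[0])))
n=np.argwhere(w>0)[:,::-1]; X=np.array([c.ray(*x,74)[:2] for x in n]); u,s,v=np.linalg.svd(X-X.mean(0),full_matrices=False); print("pca",np.degrees(np.arctan2(*v[0][::-1])))
W=np.array([c.ray(265+u/3,165+v/3,44)[:2] for u,v in[(462,277),(438,210),(425,189)]]);print(np.degrees([np.arctan2(*(W[i]-W[0])[::-1]) for i in(1,2)]))
```

```text
[[590.7, -136.8], [596.8, -154.6], [524.8, -177.2], [518.8, -159.6]]
18.832788722074614 -70.85604237957283
75.48398623606316 -162.56863369654135
18.65012043831283 108.99354599835056
75.42980476055308 17.568994942546638
pca -163.3315669291139
[16.66846964 19.79668601]
```

The bar lies at 17.0–17.6° against the feeder's 18.0°, so the wheel is at about 2.61. I descend and push back to about 65 mm first.

```bash
python3 -m crank '[[[0,0.03,0],0],[[0,0.06,0],0],[[0,0.085,0],0],[[0,0.102,0],0],[[0,0.104,0],0],[[0,0.104,0],0]]' && python3 -m crank '[[[-0.015,0,0],0],[[-0.03,0,0],0],[[-0.037,0,0],0],[[-0.044,0,0],0],[[-0.051,0,0],0],[[-0.058,0,0],0],[[-0.058,0,0],0]]' && python3 -m crank '[[[-0.008,0,0],0],[[-0.016,0,0],0],[[-0.024,0,0],0],[[-0.032,0,0],0],[[-0.040,0,0],0],[[-0.044,0,0],0],[[-0.047,0,0],0],[[-0.047,0,0],0]]'
python3 - <<'E'
from h import *
p,T,s=tool();th=np.radians(18.04);R=np.array([[np.cos(th),-np.sin(th)],[np.sin(th),np.cos(th)]]);print("local",R.T@(p[:2]-[551.25,-74.6]),p[2],"F local",R.T@s["contact_force"][:2],s["joint_pos"].round(2))
c=Cam("side"); cv2.imwrite("pics/s4.png",cv2.resize(c.im[130:330,240:500,::-1],None,fx=3,fy=3))
E
```

```text
clock: 7.32
eef_pos: [414.5, -43.9, 49.2]
tcp_rot: [-0.311, 2.041, -2.058]
contact_force: [-0.0, 0.5, 1.3]
gripper_width: 0.001
clock: 7.9
eef_pos: [469.8, -26.8, 50.4]
tcp_rot: [-0.312, 2.04, -2.06]
contact_force: [-5.8, -4.7, 5.7]
gripper_width: -0.001
clock: 8.57
eef_pos: [512.1, -12.9, 50.5]
tcp_rot: [-0.318, 2.042, -2.063]
contact_force: [-8.4, -4.0, -0.0]
gripper_width: -0.0
local [-18.13777203  70.75799724] 50.46665685647911 F local [-9.25238339 -1.16017952] [-0.16  0.44 -0.46  0.66 -0.01  2.67]
```

View pics/s4.png

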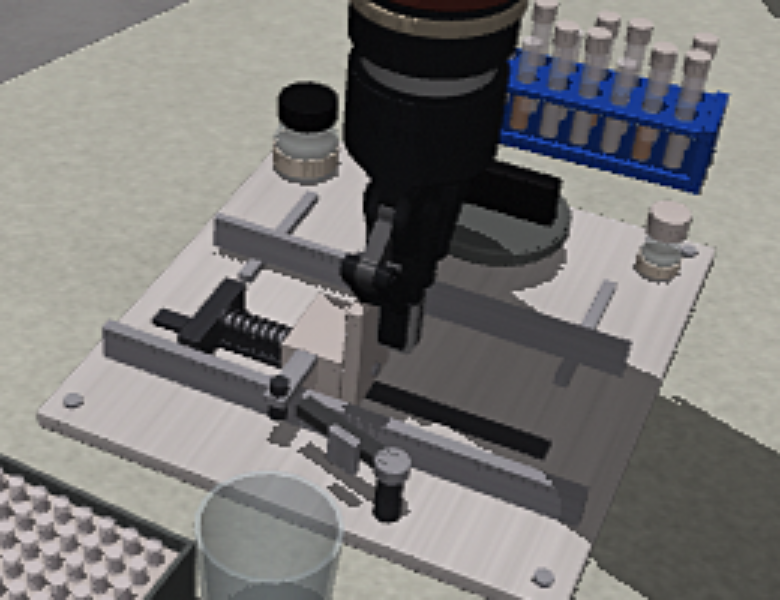

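The fingers hold the plate back. The pin at (278,385) appears clear past the pawl tip at (303,400). I push 5 mm further and verify the travel numerically.

```bash
python3 -m crank '[[[-0.002,0,0],0],[[-0.004,0,0],0],[[-0.006,0,0],0],[[-0.006,0,0],0],[[-0.006,0,0],0],[[-0.006,0,0],0]]'
python3 - <<'E'
from h import *
p,T,s=tool();th=np.radians(18.04);R=np.array([[np.cos(th),-np.sin(th)],[np.sin(th),np.cos(th)]]);print("local",R.T@(p[:2]-[551.25,-74.6]),p[2],"F local",R.T@s["contact_force"][:2],abs(s["dq"]).max())
c=Cam("side"); cv2.imwrite("pics/s5.png",cv2.resize(c.im[215:315,270:400,::-1],None,fx=6,fy=6,interpolation=cv2.INTER_CUBIC))
E
```

```text
clock: 9.12
eef_pos: [515.0, -12.0, 50.5]
tcp_rot: [-0.323, 2.044, -2.066]
contact_force: [-9.7, -3.8, 0.9]
gripper_width: 0.005
local [-15.06325198  70.73667244] 50.51325405960304 F local [-10.40714404  -0.61807641] 0.0008872062006026802
```

View pics/s5.png

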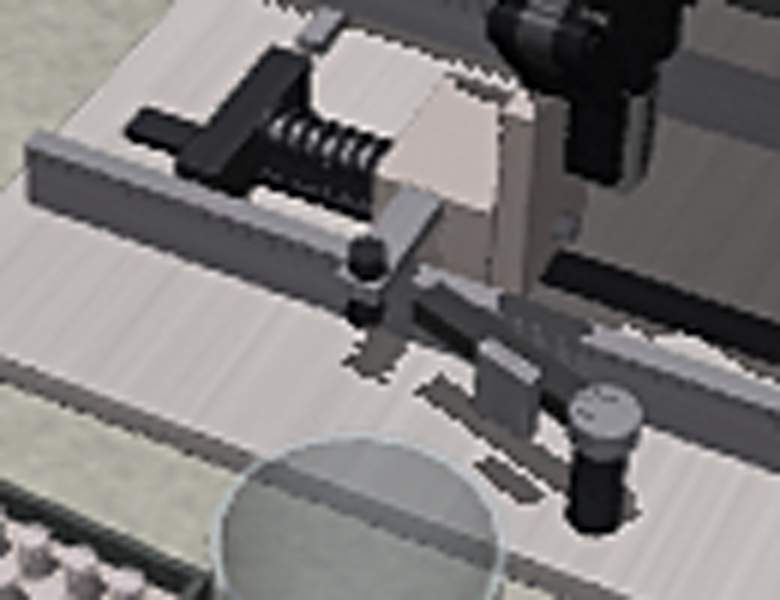

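Run:
```python
from h import *
th=np.radians(18.04);R=np.array([[np.cos(th),-np.sin(th)],[np.sin(th),np.cos(th)]])
c=Cam("side")
for n,u,v in[("before",260+282/2.5,90+415/2.5),("now",270+380/6,215+178/6)]:
    print(n,u,v,R.T@(c.ray(u,v,50)[:2]-[551.25,-74.6]))
print(c.proj([*(R@[-31,100]+[551.25,-74.6]),50]), c.proj([*(R@[41,100]+[551.25,-74.6]),50]))
for n,u,v in[("pawl pivot s1",260+278/2.5,90+485/2.5),("tip s1",260+200/2.5,90+435/2.5),("pivot now",270+605/6,215+405/6),("tip now",270+415/6,215+290/6)]:
    print(n,round(u,1),round(v,1),R.T@(c.ray(u,v,55)[:2]-[551.25,-74.6]))
```

```text
before 372.8 256.0 [-31.25576083  97.70228098]
now 333.3333333333333 244.66666666666666 [ 35.69997041 102.55431912]
[372.09829819 256.81506034] [331.08631731 242.75120032]
pawl pivot s1 371.2 284.0 [-54.00344085 160.80667925]
tip s1 340.0 264.0 [  4.63281979 143.67382225]
pivot now 370.8 282.5 [-52.35342247 158.20900263]
tip now 339.2 263.3 [  6.39785882 142.92702886]
```

Travel is about 67–70 mm and the pawl is back at its starting angle. I take a couple of millimetres more for margin and hand in.

```bash
python3 -m crank '[[[-0.003,0,0],0],[[-0.005,0,0],0],[[-0.005,0,0],0],[[-0.005,0,0],0],[[-0.005,0,0],0],[[-0.005,0,0],0]]' && python3 -c "
from workcell import arm
s=arm.read_state();print(s['contact_force'],abs(s['dq']).max(),s['eef_pos']);arm.finish_job()"
```

```text
clock: 9.72
eef_pos: [517.1, -11.3, 50.6]
tcp_rot: [-0.328, 2.046, -2.07]
contact_force: [-8.0, -4.5, 1.2]
gripper_width: 0.004
[-7.9982136  -4.45390634  1.16399924] 0.0011830857379620527 [517.09461601 -11.27079623  50.55322236]
the job is handed in; nothing more can be done
```

I turned the handwheel about 2.19 rad clockwise by its bar, so the pointer stands at the mark post. Then I pushed the follower back past the click with the closed fingers and handed the job in at 9.7 s while still holding it there. The hand-in gives no verdict.

- **Wheel:** the bar lay at 17.0–17.6° against the feeder's 18.0°, which puts the wheel at about 2.61. A rough pixel reading of the pointer against the post gave about 3° (0.055 rad) difference. Both are inside the 0.15 rad tolerance. I did not re-measure the wheel after the push; the arm did not go near it again.
- **Follower:** the side view gave about 67 mm of travel and the tool position about 70 mm. I then pushed about 2 mm further and did not take another picture. By the lower reading that is about 69 mm, 11 mm past the click.
- **Hold:** the fingers carried about 9 N against the spring at hand-in, with the arm still. Measured force stayed close to the expected spring force of about 10 N.
- **Pawl:** before the last 2 mm it was back at its starting angle in the side view, with the pin clear beyond its tip.
- **Bystanders:** none looked moved in the pictures; I did not measure them.

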